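# Start a drying run on the brush dryer: half-open air valve, dial held on its third click

## Robot

A 6-joint arm with a two-finger parallel gripper is mounted at the origin on the work surface. World frame = base frame: x ahead of the robot, y to its left, z up, the work surface at z = 0. Lengths are in mm, angles in rad, forces in N, time in s.
With the tool pointing down it reaches from about 425 to 950 mm from the base axis. Payload 3.5 kg.
Tool frame: the origin (TCP) lies midway between the tips of the shut fingers; the grasp point (between the pads) lies 19 mm behind it; z points along the fingers, y is the direction in which the jaws open and shut (so a half turn about z gives the same grasp; the last joint's range is limited). The gripper opens to 85 mm and grips with 20 to 120 N. Pads are 22 mm wide; open, the fingers measure 114 mm over their backs; the gripper's body (76 mm by 85 mm) begins 54 mm behind the grasp point. The pads swing forward as they close: fully open they stand 13 mm farther back than shut.
Start: joints at [1.017, 0.286, 1.577, -0, 1.279, -0.15], TCP at [265.181, 620.713, 231.325] pointing down, gripper open.
Joint ranges: [-2.77, 2.77], [-0.9, 2.22], [0.21, 2.48], [-1.53, 4.67], [0.24, 2.81], [-2.84, 2.84]. Speed limits (rad/s): [2.79, 2.79, 3.14, 3.14, 3.14, 3.14].

## Interface

Orientations are given as [roll, pitch, yaw] about the fixed x, y, z axes, in that order (R = Rz(yaw) Ry(pitch) Rx(roll)).
In Python, from bench import bot, effector, planner, viewer, telemetry gives the robot as it stands. Calls block until the motion is done:
- bot.goto(position, orientation): joint-space move of the TCP to a pose.
- bot.servo_line(position, orientation=None, velocity=150): straight line of the TCP; orientation=None keeps the orientation; velocity is the mean speed in mm/s.
- bot.move_joints(angles): joint-space move.
- effector.move_gripper(opening, grasp_force=None): opening from 0.0 (shut) to 1.0 (fully open); grasp_force is the grip in N (None keeps the last); returns when the fingers have stopped.
- bot.pause(seconds).
- planner.solve_ik(position, orientation): joint angles nearest the present ones, or None.
- viewer.capture(name): name is "side" or "top" or "wrist"; returns the picture (480x640x3 uint8, red, green, blue); there is no depth.
- viewer.camera_params(name): a dict with "camera_matrix" (3x3 intrinsics, pixels), "k1" (the pictures are not rectified: a ray, as slopes to the right and down, at radius r is drawn at 1 + k1 r^2 times it, then the intrinsics apply), "cam_to_world" (4x4, takes a point from camera to world coordinates); the wrist camera has in their place "T_tool_cam" (4x4, takes a point from camera to tool coordinates, whose origin is the TCP and whose axes are the flange's). Camera axes: x right, y down, z forward; pixel columns grow to the right and rows downward; lengths in mm; the calibration is good to about 2 mm. A picture is of the moment at which its call begins: read the wrist's pose just before it. camera_params takes no time and is no camera call.
A pose or a line that the arm cannot do raises bot.IKError and nothing moves.
- bot.close_job(): hands the job in, once; it reports no verdict.
Trained networks look in the newest picture that a camera, given by its name, has taken for a name from the list of things; names that differ only in an ending like _2 or _b are one class to them, and where a whole thing is asked for, a point or a joint stands for the part that bears it (a point fixed in the world has none). Each returns a list of dicts, best first, with "conf" (0 to 1); they miss things now and then, are a little off and sometimes report something else, mostly with a low value. They report only what shows in the picture. A call takes as long as a camera call.
- viewer.outline_of(camera, thing): "region" (480x640 bool, what is visible of it) and "position" ([column, row] in pixels, amid what is visible of it).
- viewer.tip_of(camera, thing): "position" ([column, row] in pixels: a listed point, or the origin of a listed thing).
Readings, each from a call of its own:
- telemetry.read_time_s(): time.
- telemetry.read_joint_pos(): joint angles.
- telemetry.read_qd(): joint speeds.
- telemetry.read_joint_torque(): joint torques, N m.
- telemetry.read_eef_pos(): TCP position.
- telemetry.read_ee_rot(): TCP orientation.
- telemetry.read_force(): force on the tool from outside, world axes, zero at the start.
- telemetry.read_torque(): the same for the moment, N m.
- telemetry.read_grip_width(): opening from 0.0 (shut) to 1.0 (fully open).
Only numpy, scipy, OpenCV 4.12 (cv2) and the standard library are available. Lean on these libraries where they do the work, as an engineer would, in place of code of your own. Each camera call takes 0.05 s, during which the arm holds its last target.

## Task

Get the brush dryer running: first turn the long flat lever handle of the air valve to half open (45 degrees), leaving the tee-handled valve beside it shut. Only then press the dryer's spring-return dial down by its crank grip with the fingers, past the first two clicks to the third, and hold it there against the spring for a couple of seconds; the program finishes while still holding it, without letting go. Do not knock about the brushes, tin and other things on the bench.

Things in the scene. Friction and masses are not known exactly. Their poses are not given: they have to be found in the camera images.
- valve (a joint): Angle of the air valve's handle (rad): 0 shut, 1.571 fully open (stops at both), 0.785 half open. Starts shut or almost. Grows anticlockwise seen from above: at 0 the handle points along -x of valve_base (square across the pipe, to the robot's side), at 1.571 along its -y (in line with the pipe). Stiff (about 0.15 N m of friction, 2 N at the grip); stays where it is left.
- valve_grip (a point): Centre of the black rubber sleeve on the air valve's long lever handle, 83 mm from the turning axis and 100 mm above the bench; moves with the handle. Sleeve 66 mm long (along the handle), 16 mm wide, 20 mm high, free space below it. Its x axis lies along the handle and points from the sleeve to the turning axis; z up.
- valve_axis (a point): Point on the air valve's vertical turning axis at the height of valve_grip (100 mm above the bench); fixed, axes as valve_base.
- valve_base: Air valve: a brass ball valve in a copper pipe loop on a steel foot 70 x 160 mm, fixed to the bench. Origin under the turning axis, on the bench; pipe along y, 61 mm high; x away from the robot when unturned. It and the tee valve may stand in either order.
- tee (a joint): Angle of the tee-handled valve (rad), 0 shut; to be left shut. Its handle is a short round steel bar 14 mm thick, 66 mm long, centred on its axis, 109 mm high.
- tee_base: The other valve, the same but for its short tee handle; fixed; origin under its axis.
- dial (a joint): Angle of the dryer's dial (rad), 0 at rest (crank 0.60 rad above level), grows as the crank is pressed down; clicks at 0.40, 0.80 and 1.20 (crank 0.60 rad below level); end stop at 1.36, which still counts as the third click. A spring drives it back to 0 from anywhere as soon as it is let go: pressing takes about 4 to 9 N at the grip, a little up and down at each click.
- dial_grip (a point): Middle of the crank's round black grip bar: 18 mm diameter, 66 mm long, along x of dryer, level, 105 mm from the dial's axis; moves with the crank on an arc in the dryer's y-z plane. 189 mm above the bench at rest, 71 mm at the third click. The crank arm (12 mm thick) joins the bar at its robot-side end, 34 mm in -x from this point; the bar's other end, 26 mm in +x, is free. Pinch it across from above or press on top of it.
- dial_pivot (a point): Point on the dial's level axis in the plane of the grip's arc, 130 mm above the bench; axes as dryer. At dial angle q the grip lies at (0, 105 cos(0.60 - q), 105 sin(0.60 - q)) mm from it in dryer's axes.
- dryer: Brush dryer, fixed to the bench: steel foot 190 x 230 mm, grey housing 100 mm high with a steel drum on top (to 193 mm, the handle of a clamped brush to 263 mm) on its -y side; on its +y side an upright aluminium quadrant plate (60 mm radius round the dial's axis) with three raised marks where the crank stands at the clicks, the 72 mm black dial on its +x face and the crank reaching out to +y. Origin on the bench under the foot, 75 mm in -y and 36 mm in -x from dial_pivot.
- flat_brush: Bystander, leave alone: flat paint brush, wooden handle, about 240 mm long, 60 mm wide, lying on the bench.
- small_brush: Bystander, leave alone: narrow paint brush, about 180 mm long, lying.
- scrub_brush: Bystander, leave alone: scrubbing brush, 150 x 45 x 34 mm, wooden back up.
- roller_sleeve: Bystander, leave alone: paint roller sleeve, 48 mm diameter, 180 mm long, lying.
- paint_tin: Bystander, leave alone: plain steel tin, 76 mm diameter, 85 mm high.
- jar: Bystander, leave alone: amber glass jar, 60 mm diameter, 80 mm high.
- spatula: Bystander, leave alone: filling spatula lying on the bench.

How it is judged:
By the outcome, as a careful person would: the job done as asked, in the order asked, and still so for the second after the job is handed in, while the arm keeps its last pose, push and grip.
It also fails if it takes over 58 s, if anything falls off the work surface, if the arm or the gripper's body presses on something with over 40 N, if the wrist force passes 120 N, or if a joint passes its speed limit or range.

## Working session

There is one attempt and no reset: what is moved stays moved. The work goes in short steps, each a Python script; the robot and the scene stay as the last script left them, time stands still between calls to the robot, and variables do not carry over. Pictures are saved under pics/ and viewed, and the job is handed in when it is done.

```bash
ls; mkdir -p pics
python3 - <<'E'
from bench import bot, effector, planner, viewer, telemetry
import cv2,numpy as np
print(telemetry.read_time_s(),telemetry.read_eef_pos(),telemetry.read_ee_rot())
for n in ["side","top","wrist"]:
    im=viewer.capture(n); cv2.imwrite(f"pics/{n}0.png",im[:,:,::-1])
    p=viewer.camera_params(n); print(n,{k:np.round(v,3).tolist() for k,v in p.items()})
    for t in ["valve_grip","valve_axis","valve_base","tee_base","dial_grip","dial_pivot","dryer"]:
        print(t,[(np.round(d["position"],1).tolist(),round(d["conf"],2)) for d in viewer.tip_of(n,t)][:3])
print(telemetry.read_time_s())
E
```

```text
pics
0.0 [264.83743817 620.15927636 229.92794539] [-3.13923159e+00 -3.54304630e-04  2.73780550e+00]
side {'camera_matrix': [[557.451, 0.0, 325.552], [0.0, 557.451, 250.929], [0.0, 0.0, 1.0]], 'k1': -0.023, 'cam_to_world': [[-0.995, -0.078, 0.068, 469.806], [-0.102, 0.627, -0.772, 1163.818], [0.017, -0.775, -0.632, 981.068], [0.0, 0.0, 0.0, 1.0]]}
valve_grip [([343.1, 248.8], 0.76)]
valve_axis [([308.1, 255.1], 0.66)]
valve_base [([305.1, 285.5], 0.69)]
tee_base [([323.1, 350.0], 0.56)]
dial_grip [([332.4, 176.0], 0.71), ([397.6, 234.1], 0.45)]
dial_pivot [([332.0, 174.7], 0.8), ([338.2, 426.8], 0.34), ([319.3, 351.1], 0.17)]
dryer [([345.3, 199.8], 0.56)]
top {'camera_matrix': [[442.761, 0.0, 315.529], [0.0, 442.761, 243.891], [0.0, 0.0, 1.0]], 'k1': 0.014, 'cam_to_world': [[0.017, -0.983, 0.182, 394.024], [-1.0, -0.018, -0.005, 102.154], [0.009, -0.182, -0.983, 1074.45], [0.0, 0.0, 0.0, 1.0]]}
valve_grip [([321.4, 264.9], 0.65), ([269.3, 185.3], 0.52), ([476.6, 270.3], 0.29)]
valve_axis [([312.4, 227.3], 0.97)]
valve_base [([312.9, 233.8], 0.55)]
tee_base [([223.5, 258.8], 0.6)]
dial_grip [([431.5, 239.3], 0.97)]
dial_pivot [([463.0, 244.1], 0.85)]
dryer [([475.3, 271.9], 0.68)]
wrist {'camera_matrix': [[361.563, 0.0, 318.965], [0.0, 361.563, 241.124], [0.0, 0.0, 1.0]], 'k1': -0.053, 'T_tool_cam': [[-0.0, -0.952, -0.305, 78.551], [1.0, -0.0, -0.001, 0.142], [0.0, -0.305, 0.952, -142.437], [0.0, 0.0, 0.0, 1.0]]}
valve_grip [([135.3, 372.5], 0.28)]
valve_axis []
valve_base []
tee_base []
dial_grip []
dial_pivot []
dryer []
1.2
```

View pics/side0.png

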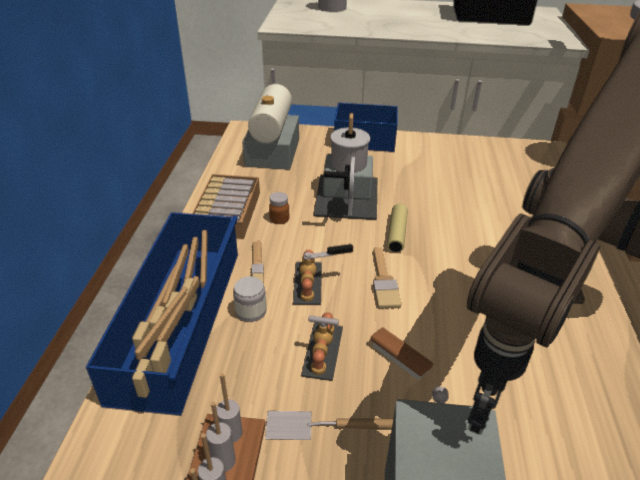

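View pics/top0.png

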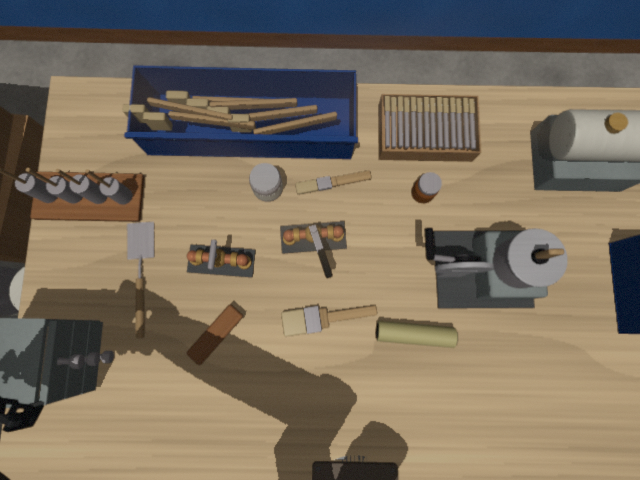

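View pics/wrist0.png

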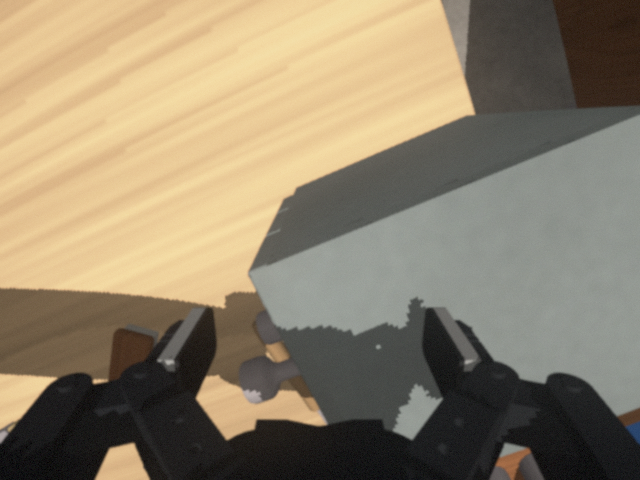

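```bash
cat > h.py <<'E'
import numpy as np, cv2
from scipy.spatial.transform import Rotation as R
def ray(p,uv,T):
    K=np.array(p["camera_matrix"]); k=float(p["k1"])
    s=np.array([(uv[0]-K[0,2])/K[0,0],(uv[1]-K[1,2])/K[1,1]]); u=s.copy()
    for _ in range(20): u=s/(1+k*(u@u))
    d=T[:3,:3]@np.array([u[0],u[1],1]); return T[:3,3],d/np.linalg.norm(d)
def tri(rs):
    A=np.zeros((3,3));b=np.zeros(3)
    for o,d in rs:
        P=np.eye(3)-np.outer(d,d);A+=P;b+=P@o
    x=np.linalg.solve(A,b); return x,[round(float(np.linalg.norm((np.eye(3)-np.outer(d,d))@(x-o))),1) for o,d in rs]
def atz(r,z): o,d=r; return o+d*(z-o[2])/d[2]
def proj(p,X,T):
    K=np.array(p["camera_matrix"]); c=np.linalg.inv(T)@np.append(X,1); s=c[:2]/c[2]; s=s*(1+float(p["k1"])*(s@s)); return K[:2,:2]@s+K[:2,2]
def wristT(p,pos,rpy):
    T=np.eye(4);T[:3,:3]=R.from_euler("xyz",rpy).as_matrix();T[:3,3]=pos; return T@np.array(p["T_tool_cam"])
E
python3 - <<'E'
import cv2
s=cv2.imread("pics/side0.png");t=cv2.imread("pics/top0.png")
def crop(im,x,y,w,h,k,n): cv2.imwrite(n,cv2.resize(im[y:y+h,x:x+w],None,fx=k,fy=k,interpolation=cv2.INTER_CUBIC))
crop(s,280,100,130,100,6,"pics/c1.png");crop(s,280,230,130,100,6,"pics/c2.png")
crop(t,410,210,130,100,6,"pics/c3.png");crop(t,270,200,100,90,6,"pics/c4.png")
E
```

```text
(no output)
```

View pics/c1.png

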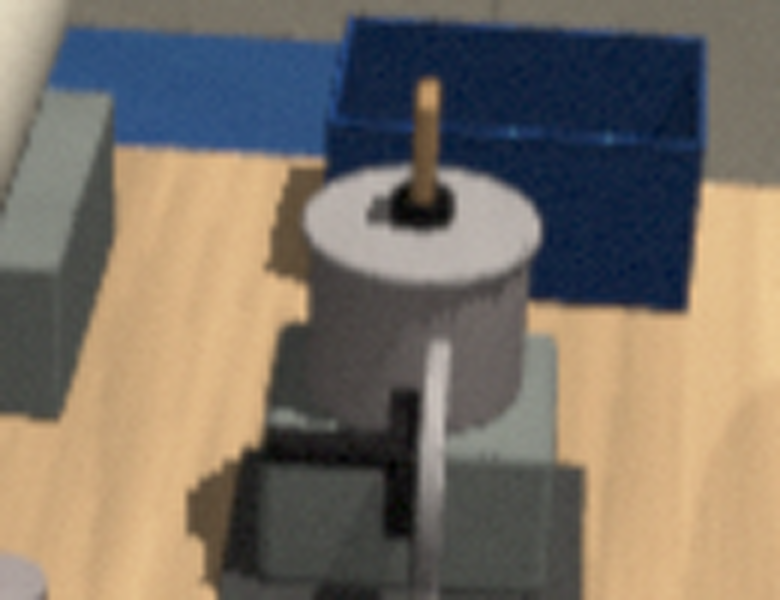

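View pics/c2.png

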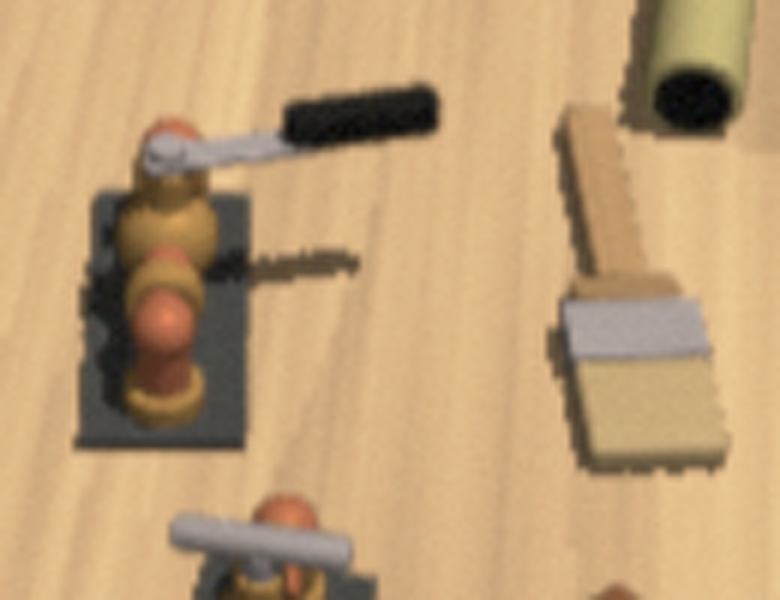

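View pics/c3.png

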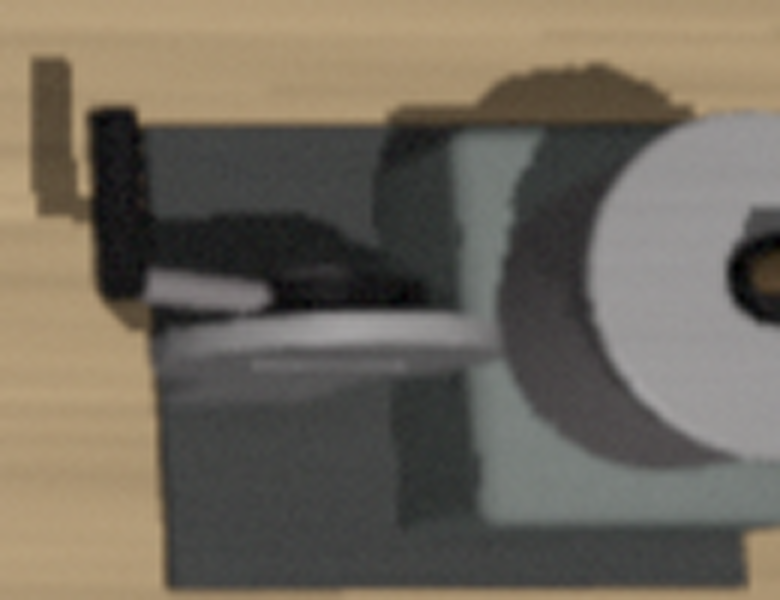

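View pics/c4.png

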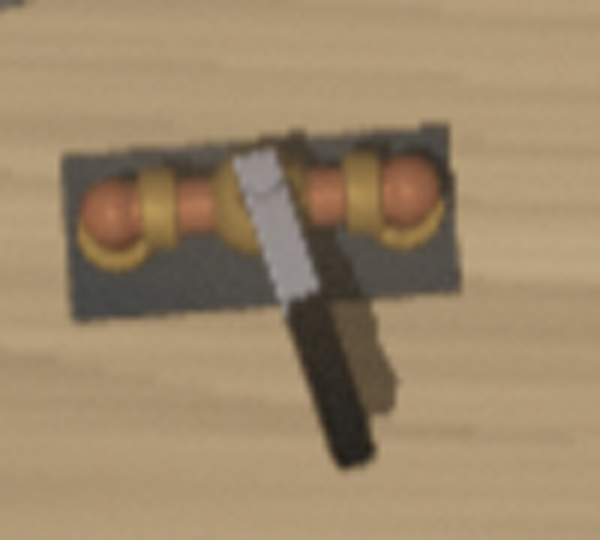

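Run:
```python
from bench import viewer
from h import *
S=viewer.camera_params("side");T=viewer.camera_params("top");s=np.array(S["cam_to_world"]);t=np.array(T["cam_to_world"])
def f(n,a,b):
    x,e=tri([ray(S,a,s),ray(T,b,t)]);print(n,x.round(1),e)
f("grip",(340.2,249.2),(325.2,263.7))
f("grip net",(343.1,248.8),(321.4,264.9))
f("axis",(307.5,255.3),(313.8,230))
f("axis net",(308.1,255.1),(312.4,227.3))
f("vb net",(305.1,285.5),(312.9,233.8))
f("dgrip",(334.2,174.2),(429.7,240.8))
f("dgrip net",(332.4,176),(431.5,239.3))
f("dpivot",(332,174.7),(463,244.1))
f("dryer net",(345.3,199.8),(475.3,271.9))
f("grip st",(328.5,250.5),(320.5,250.5));f("grip end",(352.5,247.5),(329.3,276))
f("drum brush tip",(351.3,113.5),(540,256))
c=lambda x,y,a,b:(x/6+a,y/6+b)
print("foot corners dryer",[atz(ray(T,c(*q,410,210),t),6).round(0)[:2].tolist() for q in [(150,128),(168,588),(745,583)]])
print("foot corners valve",[atz(ray(T,c(*q,270,200),t),6).round(0)[:2].tolist() for q in [(64,155),(448,125),(462,293),(76,320)]])
for n,(p,z) in {"flat end":((377,311),10),"flat l":((284,323),10),"roller tl":((378,322),24),"roller tr":((457,334),24),"small l":((297,190),10),"small r":((370,175),10),"tin":((265,172),85),"jar":((430,180),80),"scrub tr":((240,312),34),"tee":((219,257),109)}.items(): print(n,atz(ray(T,p,t),z).round(0))
```

```text
grip [529.3  74.6  99.9] [0.7, 0.7]
grip net [523.4  83.3 109.3] [2.4, 2.4]
axis [607.8 101.2  93.6] [0.4, 0.4]
axis net [609.3 104.7  98.2] [3.2, 3.2]
vb net [616.9 103.3  -6.8] [2.5, 2.5]
dgrip [ 566.7 -135.1  189.5] [1.6, 1.6]
dgrip net [ 571.9 -141.6  179.5] [1.6, 1.6]
dpivot [ 575.7 -222.5  133.2] [2.2, 2.2]
dryer net [ 5.349e+02 -2.955e+02  2.000e-01] [4.5, 4.5]
grip st [558.2  85.5 101.8] [1.0, 1.0]
grip end [500.4  65.4 101.3] [2.1, 2.1]
drum brush tip [ 529.9 -307.8  286.2] [4.8, 4.8]
foot corners dryer [[629.0, -198.0], [441.0, -199.0], [447.0, -429.0]]
foot corners valve [[635.0, 183.0], [651.0, 25.0], [581.0, 19.0], [567.0, 176.0]]
flat end [431. -53.  10.]
flat l [399. 168.  10.]
roller tl [405. -53.  24.]
roller tr [ 381. -236.   24.]
small l [727. 145.  10.]
small r [770. -38.  10.]
tin [746. 218.  85.]
jar [ 735. -170.   80.]
scrub tr [423. 269.  34.]
tee [539. 309. 109.]
```

Run:
```python
from bench import bot, effector, planner, viewer, telemetry
from h import *
a=0.322
bot.goto([529.3,74.6,190],[np.pi,0,a])
p=telemetry.read_eef_pos();r=telemetry.read_ee_rot()
im=viewer.capture("wrist");cv2.imwrite("pics/w1.png",im[:,:,::-1])
W=viewer.camera_params("wrist");T=wristT(W,p,r)
print(p,r,telemetry.read_joint_pos(),telemetry.read_time_s())
for n in ["valve_grip","valve_axis"]:
    for d in viewer.tip_of("wrist",n): print(n,d, atz(ray(W,d["position"],T),100))
print(proj(W,[529.3,74.6,100],T),proj(W,[608.3,101,100],T))
print(telemetry.read_force())
```

```text
[529.36515748  75.23039481 190.12985889] [-3.14148084e+00 -2.80906344e-04  3.23142188e-01] [-4.86057894e-02  1.49849889e-02  1.95951030e+00  1.46292273e-04
  1.16690302e+00  1.19880444e+00] 3.425
valve_grip {'position': [320.4, 241.5], 'conf': 0.67} [532.5354952   75.59291765 100.        ]
valve_axis {'position': [315.9, 116.0], 'conf': 0.62} [608.12371064 103.86974026 100.        ]
[320.26950407 246.24298757] [320.4400586  117.26788831]
[ 0.43852826  0.03274441 -0.07264206]
```

View pics/w1.png

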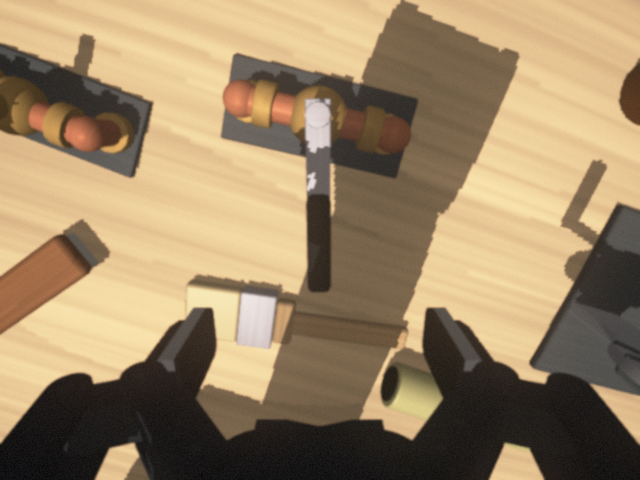

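Run:
```python
from bench import viewer,telemetry
from h import *
W=viewer.camera_params("wrist");T=wristT(W,telemetry.read_eef_pos(),telemetry.read_ee_rot())
P=[atz(ray(W,q,T),6) for q in [(235,55),(417,100),(397,177),(222,137)]]
print(np.round(P,1),np.mean(P,0))
for i,j in [(1,0),(2,3)]: d=P[j]-P[i];print(np.arctan2(-d[0],d[1]),np.hypot(*d[:2]))
for i,j in [(3,0),(2,1)]: d=P[j]-P[i];print(np.arctan2(d[1],d[0]),np.hypot(*d[:2]))
print(atz(ray(W,(318,110),T),108),atz(ray(W,(318.5,197),T),110),atz(ray(W,(319,290),T),105))
# pipe centres
for q in [(237,97),(394,134)]: print(atz(ray(W,q,T),65))
```

```text
[[635.  184.1   6. ]
 [650.1  27.9   6. ]
 [583.6  19.6   6. ]
 [567.6 177.8   6. ]] [609.08421708 102.32852768   6.        ]
0.0964134843939868 156.92217507613842
0.10094387293472393 159.0494241291693
0.09229866811695736 67.64667004696537
0.1240082562277011 66.95103316919224
[611.52659321 103.64646254 108.        ] [562.79580097  87.05040271 110.        ] [500.3149404   65.81641048 105.        ]
[603.61281927 160.55179722  65.        ]
[615.01019897  47.70382337  65.        ]
```

Run:
```python
from bench import bot, effector, planner, viewer, telemetry
from h import *
C=np.array([609,102]);Rr=83
def pose(a,z): return [*(C-Rr*np.array([np.cos(a),np.sin(a)])),z],[np.pi,0,a]
bot.servo_line(*pose(.325,81),velocity=120)
print(telemetry.read_force(),telemetry.read_time_s())
effector.move_gripper(0.0,40)
print(telemetry.read_grip_width(),telemetry.read_force())
for a in np.linspace(.325,.883,6)[1:]:
    bot.servo_line(*pose(a,81),velocity=60)
    print(np.round(telemetry.read_force(),1),np.round(telemetry.read_eef_pos(),1),telemetry.read_time_s())
bot.pause(.3)
print(telemetry.read_eef_pos(),telemetry.read_ee_rot(),telemetry.read_torque())
im=viewer.capture("top");cv2.imwrite("pics/t2.png",cv2.resize(im[170:320,180:380,::-1],None,fx=4,fy=4))
```

```text
[0.28328484 0.89945027 0.36294081] 4.5833
0.17782804294680452 [-0.42470003  0.80940354  2.2771256 ]
[-0.5  2.2  3. ] [533.8  67.1  81.2] 5.525
[-0.2  0.8  2.9] [538.3  59.   81.2] 5.8333
[0.5 1.7 3. ] [543.6  51.4  81.3] 6.1417
[-0.8  1.8  3.6] [549.7  44.4  81.2] 6.45
[1.  1.3 3.7] [556.6  38.2  81.3] 6.7583
[556.53857243  38.1444463   81.2328794 ] [ 3.14104355e+00 -8.60175272e-04  8.81799499e-01] [ 0.39101909 -0.22003594  0.08278332]
```

View pics/t2.png

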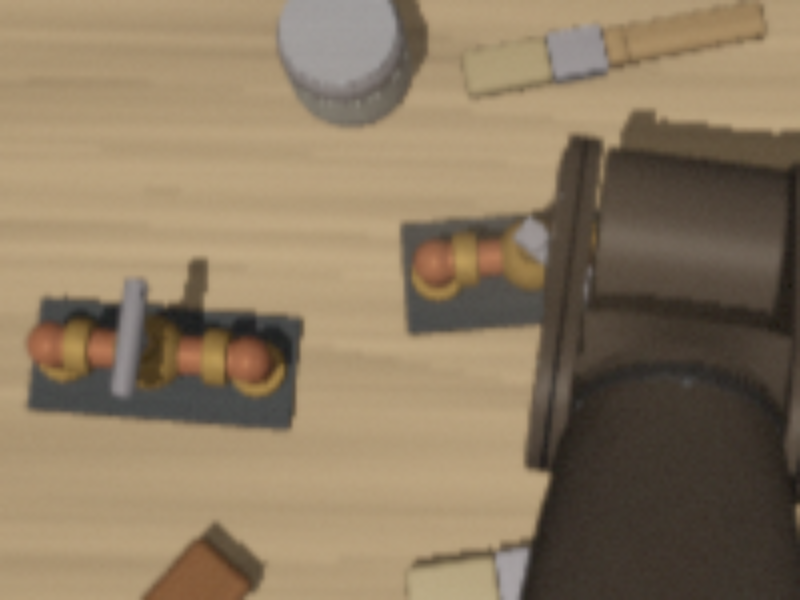

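Run:
```python
from bench import bot, effector, planner, viewer, telemetry
from h import *
effector.move_gripper(1.0)
bot.servo_line([556.5,38.1,200],velocity=200)
bot.pause(.2)
p=telemetry.read_eef_pos();r=telemetry.read_ee_rot()
im=viewer.capture("wrist");cv2.imwrite("pics/w3.png",im[:,:,::-1])
np.savez("w3.npz",p=p,r=r);print(p,r,telemetry.read_time_s())
for n in ["valve_grip","valve_axis"]:
    W=viewer.camera_params("wrist");T=wristT(W,p,r)
    for d in viewer.tip_of("wrist",n): print(n,d, atz(ray(W,d["position"],T),100))
```

```text
[555.45115713  38.17934275 197.88139512] [-3.13847351e+00  2.02411986e-03  8.82931211e-01] 8.7833
valve_grip {'position': [319.9, 241.8], 'conf': 0.74} [555.64110371  38.48803297 100.        ]
valve_axis {'position': [319.2, 113.8], 'conf': 0.62} [609.16922799 104.36486589 100.        ]
```

View pics/w3.png

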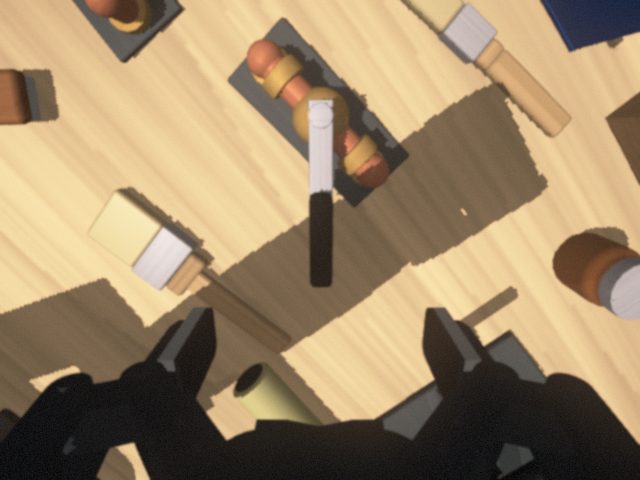

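Run:
```python
from bench import viewer
from h import *
z=np.load("w3.npz");W=viewer.camera_params("wrist");T=wristT(W,z["p"],z["r"])
g=lambda q,h:atz(ray(W,q,T),h)
a,b=g((264,56),65),g((371.5,170),65);d=a-b;y1=np.arctan2(-d[0],d[1])
P=[g(q,6) for q in [(284,18),(408,156),(357,206),(229,80)]]
for i,j in [(1,0),(2,3)]: d=P[j]-P[i];print("yaw",np.arctan2(-d[0],d[1]))
h=g((320.5,115),110)-g((320.5,284),110); h2=np.arctan2(h[1],h[0]);print("pipe yaw",y1,"handle",h2,np.mean(P,0))
```

```text
yaw 0.08569287866247584
yaw 0.10810231567507192
pipe yaw 0.090137616953075 handle 0.883761484783536 [610.12471449 102.19897301   6.        ]
```

Run:
```python
from bench import bot, effector, planner, viewer, telemetry
from h import *
bot.servo_line([556.5,38.1,265],velocity=250)
bot.goto([567,-135,265],[np.pi,0,0.01])
bot.pause(.2)
p=telemetry.read_eef_pos();r=telemetry.read_ee_rot()
im=viewer.capture("wrist");cv2.imwrite("pics/w4.png",im[:,:,::-1])
np.savez("w4.npz",p=p,r=r);print(p,r,telemetry.read_time_s(),telemetry.read_joint_pos(),telemetry.read_force())
W=viewer.camera_params("wrist");T=wristT(W,p,r)
for n,h in [("dial_grip",189),("dial_pivot",130)]:
    for d in viewer.tip_of("wrist",n): print(n,d, atz(ray(W,d["position"],T),h))
```

```text
[ 567.038019   -133.37361753  264.8006134 ] [-3.14118430e+00  2.99475294e-04  1.29921258e-02] 10.2667 [-4.05400705e-01  5.91817413e-02  1.77374921e+00  1.78176277e-04
  1.30877063e+00  1.15264165e+00] [-0.00319334 -0.27343988 -0.24668128]
dial_grip {'position': [320.7, 252.4], 'conf': 0.78} [ 567.3468616  -134.24016614  189.        ]
dial_grip {'position': [110.5, 157.8], 'conf': 0.45} [626.05635728  -6.82808124 189.        ]
dial_pivot {'position': [430.4, 225.9], 'conf': 0.83} [ 569.80856183 -222.1058961   130.        ]
```

View pics/w4.png

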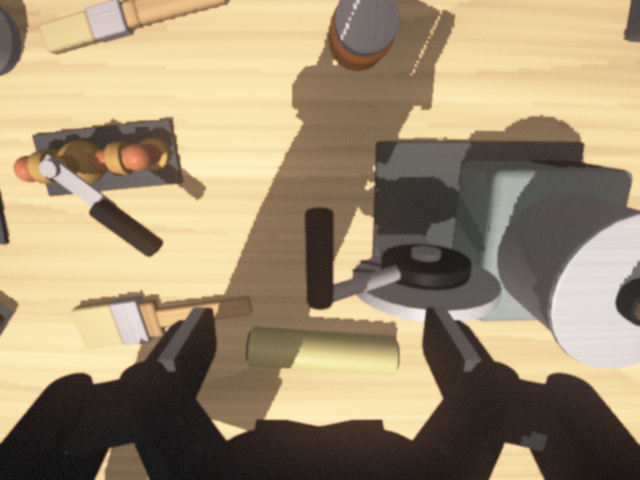

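Run:
```python
from bench import bot, effector, planner, viewer, telemetry
from h import *
O=[np.pi,0,0.013]
def P(q): return [572,-221+105*np.cos(.6-q),130+105*np.sin(.6-q)-19]
effector.move_gripper(0.55)
bot.servo_line([572,-134.3,171],O,velocity=120)
print(telemetry.read_force(),telemetry.read_time_s())
effector.move_gripper(0.0,50)
print(telemetry.read_grip_width(),telemetry.read_force(),telemetry.read_eef_pos())
for q in np.linspace(0,.5,5)[1:]:
    bot.servo_line(P(q),O,velocity=60)
    print(round(q,2),np.round(telemetry.read_force(),1),np.round(telemetry.read_eef_pos(),1),telemetry.read_time_s())
bot.pause(.1)
print(telemetry.read_force(),telemetry.read_torque())
im=viewer.capture("side");cv2.imwrite("pics/s5.png",cv2.resize(im[80:240,250:450,::-1],None,fx=4,fy=4))
```

```text
[0.71889362 0.12818891 0.06417785] 11.7667
0.18861158597469252 [-0.27597701  5.00277416  4.91523789] [ 572.59372753 -133.4209297   172.34016548]
0.12 [-5.1  3.9 11.5] [ 572.6 -127.7  162. ] 12.5167
0.25 [-2.6  4.7  7.9] [ 572.4 -122.1  148.9] 12.8833
0.38 [-1.6  4.6  5.4] [ 572.3 -118.2  135.5] 13.25
0.5 [-4.6  5.2  9.1] [ 572.3 -116.1  123.4] 13.6167
[-2.56778533  5.08854574  9.27152617] [0.53813843 0.58967701 0.11593604]
```

View pics/s5.png

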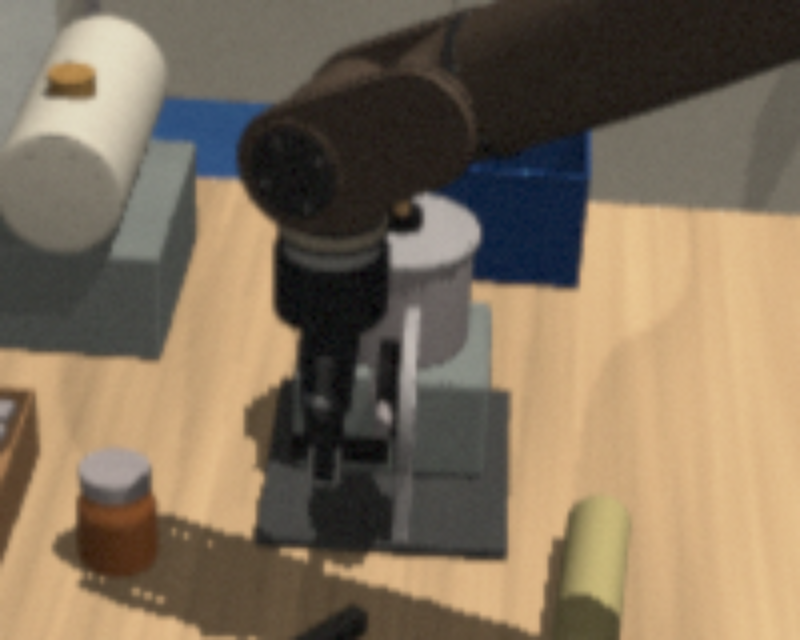

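Run:
```python
from bench import bot, effector, planner, viewer, telemetry
from h import *
O=[np.pi,0,0.013]
def P(q): return [572,-221+105*np.cos(.6-q),130+105*np.sin(.6-q)-19]
for q in np.linspace(.5,1.29,7)[1:]:
    bot.servo_line(P(q),O,velocity=60)
    f=telemetry.read_force();p=telemetry.read_eef_pos()
    print(round(q,2),np.round(f,1),np.round(p,1),"z-angle q",round(.6-np.arcsin((p[2]+19-130)/105),3),telemetry.read_time_s())
    if np.linalg.norm(f)>35: print("stop");break
bot.pause(.1)
print(telemetry.read_force(),telemetry.read_torque(),telemetry.read_grip_width())
im=viewer.capture("side");cv2.imwrite("pics/s6.png",cv2.resize(im[80:240,250:450,::-1],None,fx=4,fy=4))
im=viewer.capture("top");cv2.imwrite("pics/t6.png",im[:,:,::-1])
p=telemetry.read_eef_pos();r=telemetry.read_ee_rot();im=viewer.capture("wrist");cv2.imwrite("pics/w6.png",im[:,:,::-1]);np.savez("w6.npz",p=p,r=r)
```

```text
0.63 [-2.3  6.2  6.8] [ 572.2 -115.1  108.7] z-angle q 0.622 14.15
0.76 [-1.9  7.6  7. ] [ 572.3 -115.9   95. ] z-angle q 0.753 14.5333
0.9 [-1.4 10.7  6.8] [ 572.3 -118.1   81.1] z-angle q 0.889 14.9167
1.03 [ 2.2 13.6  3. ] [ 572.3 -121.9   67.2] z-angle q 1.03 15.3
1.16 [ 3.6 16.3  0.9] [ 572.4 -127.4   54.6] z-angle q 1.167 15.6833
1.29 [ 7.3 19.8 -2.4] [ 572.4 -134.1   42.5] z-angle q 1.31 16.0667
[ 6.86625149 19.87640036 -1.79889219] [ 2.61303172 -0.99265534  0.02536038] 0.1916190590181535
```

View pics/s6.png

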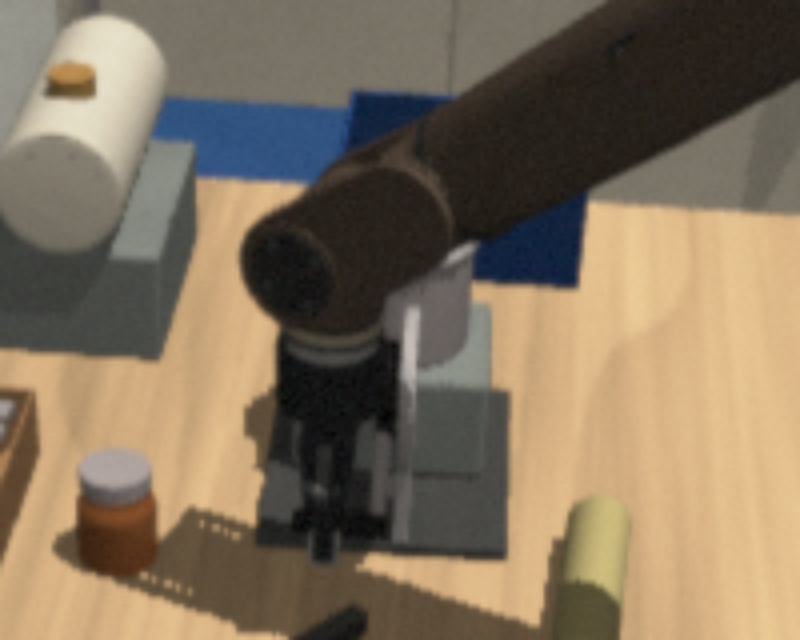

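View pics/w6.png

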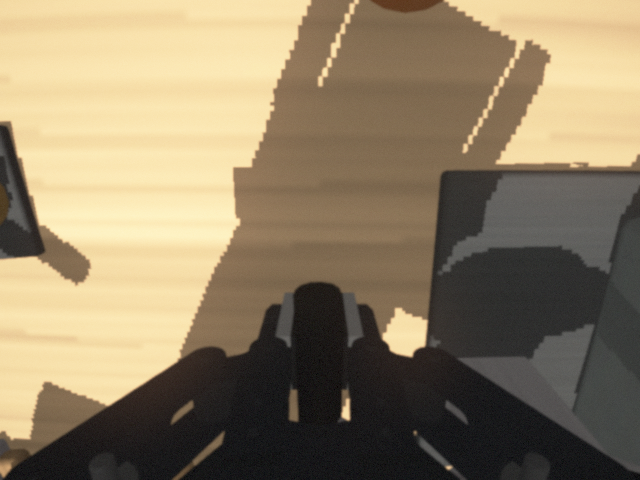

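View pics/t6.png

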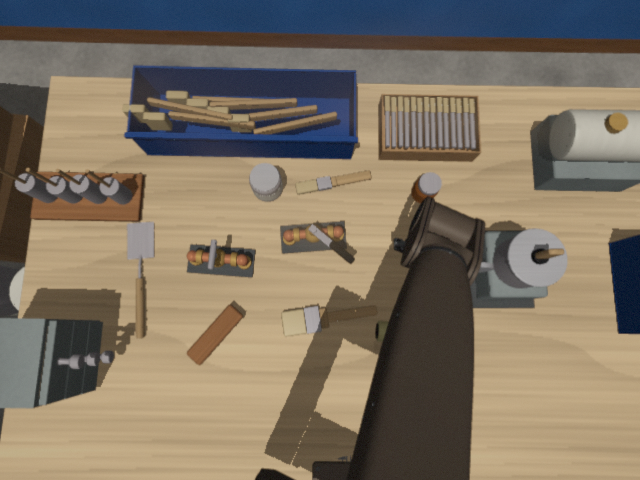

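Run:
```python
from bench import viewer
from h import *
z=np.load("w6.npz");W=viewer.camera_params("wrist");T=wristT(W,z["p"],z["r"])
S=viewer.camera_params("side");s=np.array(S["cam_to_world"])
print(z["p"],z["r"])
for q in [1.1,1.15,1.2,1.25,1.3,1.36]:
    b=np.array([568,-220.5+105*np.cos(.6-q),130+105*np.sin(.6-q)])
    e=b+[26,0,0]
    tilt=e+[0,0,9]
    l,r=proj(W,e+[0,9,0],T),proj(W,e+[0,-9,0],T)
    c=lambda p:((p-[250,80])*4).round(0)
    print(q,b.round(1),"wrist top",proj(W,tilt,T).round(1),l.round(1),r.round(1),"side crop +x end",c(proj(S,e,s)),"-x",c(proj(S,b-[40,0,0],s)))
im=cv2.imread("pics/w6.png");cv2.imwrite("pics/w6c.png",cv2.resize(cv2.convertScaleAbs(im[260:460,240:440],alpha=2.5,beta=20),None,fx=3,fy=3))
im=cv2.imread("pics/s6.png");cv2.imwrite("pics/s6c.png",cv2.resize(cv2.convertScaleAbs(im[380:600,230:450],alpha=2,beta=10),None,fx=2.7,fy=2.7))
```

```text
[ 572.42953769 -133.98973078   42.62748739] [-3.13179112e+00 -1.04453606e-03  1.16209334e-02]
1.1 [ 568.  -128.4   79.7] wrist top [300.4 321.1] [274.5 306.5] [329.6 307.3] side crop +x end [291. 512.] -x [384. 519.]
1.15 [ 568.  -131.    75.1] wrist top [309.6 313.8] [283.9 300.2] [337.2 301. ] side crop +x end [291. 516.] -x [384. 522.]
1.2 [ 568.  -133.8   70.7] wrist top [318.8 307.2] [293.4 294.5] [344.9 295.3] side crop +x end [292. 518.] -x [384. 525.]
1.25 [ 568.  -136.9   66.5] wrist top [328.1 301.3] [302.8 289.4] [352.7 290.1] side crop +x end [292. 521.] -x [384. 528.]
1.3 [ 568.  -140.2   62.4] wrist top [337.3 296. ] [312.2 284.8] [360.6 285.4] side crop +x end [292. 523.] -x [384. 530.]
1.36 [ 568.  -144.4   57.7] wrist top [348.5 290.3] [323.5 279.8] [370.4 280.4] side crop +x end [293. 525.] -x [385. 532.]
```

View pics/w6c.png

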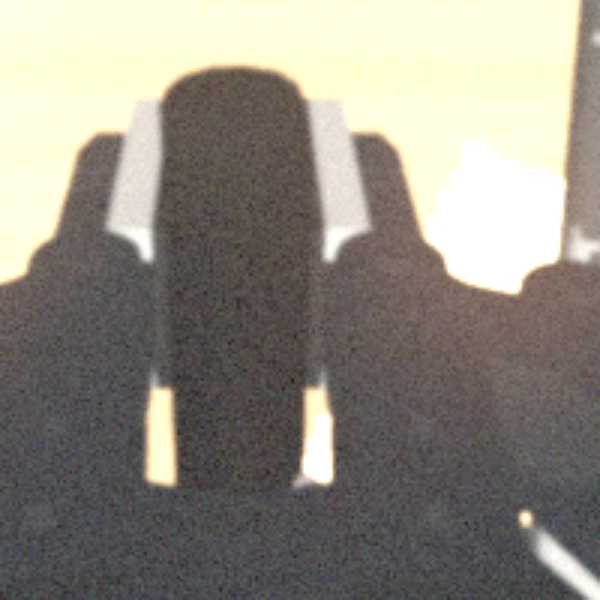

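View pics/s6c.png

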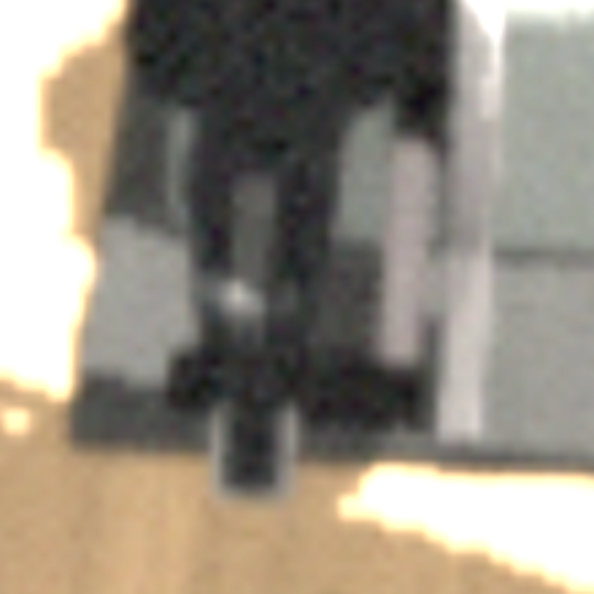

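Run:
```python
from bench import viewer
from h import *
z=np.load("w6.npz");W=viewer.camera_params("wrist");T=wristT(W,z["p"],z["r"])
S=viewer.camera_params("side");s=np.array(S["cam_to_world"])
Tp=viewer.camera_params("top");t=np.array(Tp["cam_to_world"])
c=lambda p:((p-[250,80])*4).round(0)
for x in (500,510,520,530): print(x,"plate rim",c(proj(S,[x,-161,130],s)),"plate top",c(proj(S,[x,-221,190],s)),"bot",c(proj(S,[x,-178,88],s)),"topcam",((proj(Tp,[x,-221,190],t)-[410,210])*6).round(0))
for x in (529,534,610): print(x,"body",c(proj(S,[x,-134+38,116],s)),c(proj(S,[x,-134,116],s)),c(proj(S,[x,-134-38,116],s)))
for q in [1.15,1.2,1.25,1.3,1.36]:
    b=np.array([568,-220.5+105*np.cos(.6-q),130+105*np.sin(.6-q)])
    e=b+[26,0,0]; print(q,"wrist bottom of end face",proj(W,[594,-134,b[2]-9],T).round(1), proj(W,[594,-134+9,b[2]],T).round(1), proj(W,[594,-134-9,b[2]],T).round(1))
im=cv2.imread("pics/s6.png");cv2.imwrite("pics/s6d.png",cv2.resize(cv2.convertScaleAbs(im[240:580,250:520],alpha=2,beta=30),None,fx=2,fy=1.7))
```

```text
500 plate rim [430. 437.] plate top [440. 319.] bot [429. 473.] topcam [381. 390.]
510 plate rim [416. 436.] plate top [426. 318.] bot [415. 472.] topcam [380. 360.]
520 plate rim [402. 435.] plate top [411. 317.] bot [401. 471.] topcam [378. 330.]
530 plate rim [388. 434.] plate top [397. 316.] bot [387. 470.] topcam [377. 301.]
529 body [381. 502.] [385. 472.] [389. 442.]
534 body [374. 502.] [378. 471.] [382. 441.]
610 body [264. 494.] [270. 463.] [276. 434.]
1.15 wrist bottom of end face [319.7 289.2] [292.8 300.3] [346.1 301.1]
1.2 wrist bottom of end face [319.8 284.1] [293.8 294.5] [345.3 295.3]
1.25 wrist bottom of end face [319.8 279.5] [294.7 289.3] [344.6 290. ]
1.3 wrist bottom of end face [319.9 275.3] [295.5 284.5] [344.  285.2]
1.36 wrist bottom of end face [320.  270.7] [296.4 279.4] [343.3 280.1]
```

View pics/s6d.png

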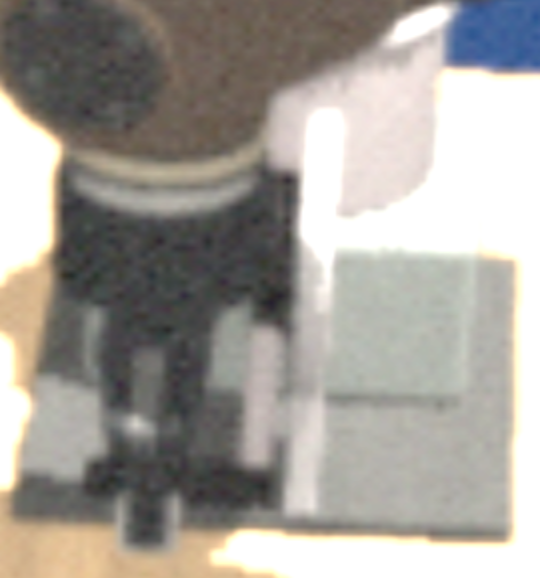

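Run:
```python
from bench import bot, effector, planner, viewer, telemetry
from h import *
def P(q,dl,d): 
    return [573.5,-220.3+105*np.cos(.6-q)+d*np.sin(dl),130+105*np.sin(.6-q)-d*np.cos(dl)],[np.pi+dl,0,0.013]
n=6
for i in range(1,n+1):
    s=i/n
    pos,o=P(1.22+.08*s,-.3*s,27.5-1.5*s)
    if planner.solve_ik(pos,o) is None: print("noik");break
    bot.servo_line(pos,o,velocity=15 if i>1 else 10)
    f=telemetry.read_force();print(np.round(pos,1),np.round(telemetry.read_eef_pos(),1),np.round(f,1),telemetry.read_time_s())
    if np.linalg.norm(f)>40: print("stop");break
bot.pause(.2)
print(telemetry.read_force(),telemetry.read_torque(),telemetry.read_grip_width())
im=viewer.capture("side");cv2.imwrite("pics/s7.png",cv2.resize(cv2.convertScaleAbs(im[140:225,310:395,::-1],alpha=2,beta=20),None,fx=7,fy=7))
p=telemetry.read_eef_pos();r=telemetry.read_ee_rot();im=viewer.capture("wrist");cv2.imwrite("pics/w7.png",im[:,:,::-1])
W=viewer.camera_params("wrist");T=wristT(W,p,r);S=viewer.camera_params("side");s=np.array(S["cam_to_world"])
print(p,r)
for q in [1.15,1.2,1.25,1.3,1.36]:
    b=np.array([568,-220.3+105*np.cos(.6-q),130+105*np.sin(.6-q)]); g=np.linalg.inv(np.block([[R.from_euler("xyz",r).as_matrix(),np.array(p)[:,None]],[np.zeros((1,3)),1]]))@np.append(b,1)
    a=np.linspace(0,2*np.pi,73);pts=np.array([proj(W,b+[26,9*np.cos(x),9*np.sin(x)],T) for x in a])
    print(q,b.round(1),"in tool",g[:3].round(1),"end face top px",pts[pts[:,1].argmin()].round(1),"cols",pts[:,0].min().round(1),pts[:,0].max().round(1),"side crop",((proj(S,b+[26,0,0],s)-[310,140])*7).round(0),((proj(S,b-[40,0,0],s)-[310,140])*7).round(0))
```

```text
[ 573.5 -137.    40.6] [ 572.6 -136.6   40.8] [-3.2  3.   5.4] 16.95
[ 573.5 -139.2   39.9] [ 572.6 -139.    39.5] [-3.8  1.8  1.6] 17.25
[ 573.5 -141.3   39.2] [ 572.8 -141.    39.1] [-4.   2.2  4. ] 17.55
[ 573.5 -143.5   38.6] [ 572.9 -142.8   38.5] [-4.3  4.   3.9] 17.85
[ 573.5 -145.6   38. ] [ 573.  -145.1   37.5] [-3.5  3.3  1.3] 18.1417
[ 573.5 -147.7   37.5] [ 573.1 -147.1   37.3] [-3.9  4.4  1.9] 18.4333
[-3.75322649  5.96032072  2.25634522] [ 1.13401397  0.66949623 -0.01158747] 0.19086399449083372
[ 573.18230727 -147.11291217   37.32228366] [2.84450057e+00 9.58001549e-04 1.28506057e-02]
1.15 [ 568.  -130.8   75.1] in tool [ -5.   -4.6 -40.9] end face top px [306.2 301.5] cols 277.7 334.7 side crop [ 90. 483.] [252. 494.]
1.2 [ 568.  -133.6   70.7] in tool [ -5.   -3.2 -35.9] end face top px [310.7 294.9] cols 283.7 338.4 side crop [ 90. 487.] [252. 499.]
1.25 [ 568.  -136.7   66.5] in tool [ -5.1  -1.5 -30.9] end face top px [315.6 288.9] cols 290.0 342.6 side crop [ 91. 492.] [252. 504.]
1.3 [ 568.  -140.    62.4] in tool [ -5.1   0.5 -26. ] end face top px [320.8 283.5] cols 296.5 347.2 side crop [ 92. 495.] [253. 507.]
1.36 [ 568.  -144.2   57.7] in tool [ -5.2   3.1 -20.3] end face top px [327.5 277.5] cols 304.6 353.2 side crop [ 93. 499.] [253. 511.]
```

View pics/s7.png

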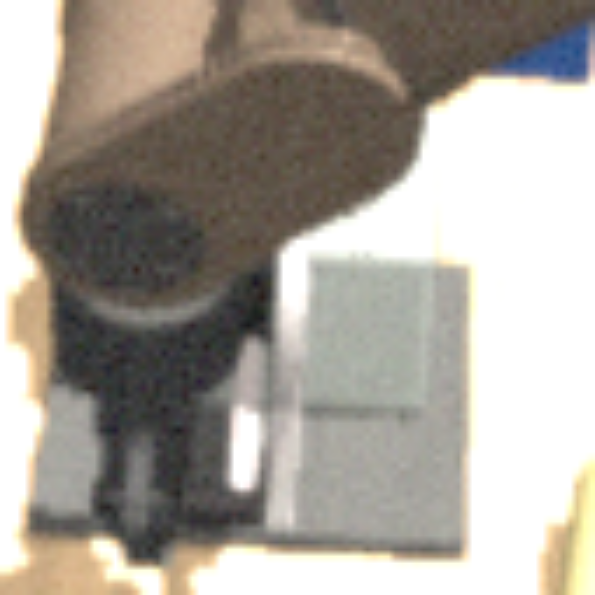

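View pics/w7.png

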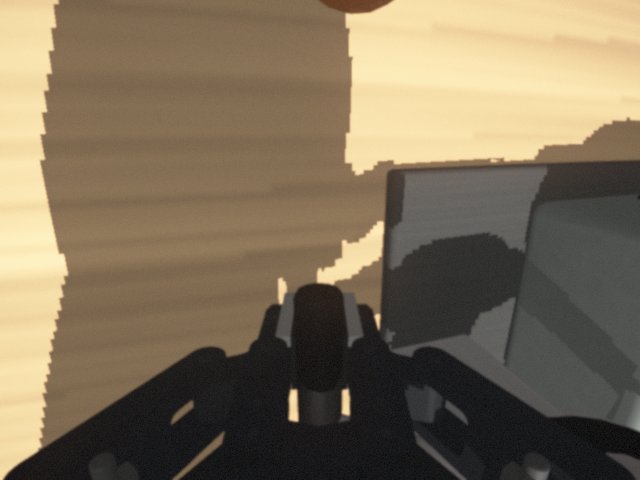

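Run:
```python
from bench import bot, effector, planner, viewer, telemetry
from h import *
bot.pause(2.5)
print(telemetry.read_force(),telemetry.read_eef_pos(),telemetry.read_grip_width(),telemetry.read_time_s())
im=viewer.capture("wrist");cv2.imwrite("pics/w8.png",im[:,:,::-1]);w7=cv2.imread("pics/w7.png");print("wrist diff near bar",np.abs(w7.astype(int)-im[:,:,::-1])[270:400,280:360].mean())
im=viewer.capture("top");cv2.imwrite("pics/t8.png",im[:,:,::-1])
```

```text
[-4.12573723  4.54250143  2.22317007] [ 573.18516515 -147.10010622   37.31037915] 0.18616003076029305 21.2333
wrist diff near bar 3.028205128205128
```

View pics/t8.png

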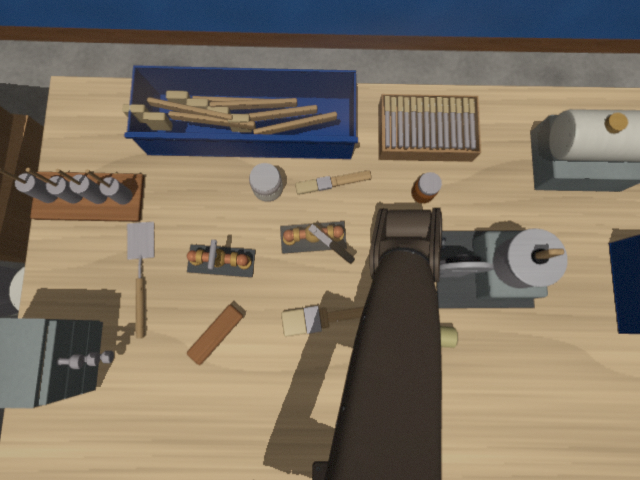

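The top view shows the valve lever at half open (handle from (313,230) to (352,261)), the tee still square across its pipe at (213,255), and the bystanders that are in view unmoved. The dial is steady under the grip, so I am handing in.

Run:
```python
from bench import bot,telemetry
print(telemetry.read_time_s()); bot.close_job()
```

```text
21.3333
the job is handed in; nothing more can be done
```

I finished both steps in the order asked and handed the job in at 21.3 s, with the fingers still holding the dial down.

- **Air valve:** I pinched the lever's sleeve and turned it along its arc. Measured with the wrist camera after letting go, it stands at about 0.79 rad against the pipe (target 0.785). The foot and pipe edges I measured against varied by about 0.01 rad.
- **Tee valve and bystanders:** In the last top view the tee is still square across its pipe. The bystanders in view stand where they did at the start. The roller sleeve and flat brush were partly hidden behind the arm, so I could not check all of them there.
- **Dial:** I pinched the crank grip and pressed it down.
    - **First press fell short:** it reached only about 1.21 rad, barely past the third click at 1.20. The bar had slid about 10 mm in the pads and the side force had risen to 20 N.
    - **Correction:** without letting go, I tilted the gripper and pressed on to about 1.29–1.30 rad, judged by the wrist camera. That lies between the third click and the end stop at 1.36.
    - **Hold:** I then held it more than 2.5 s. The tool stayed put and the force was about 6 N.

The side view agreed only roughly with the dial reading, because the gripper hid most of the bar. The largest force I read was about 21 N.

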